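Put the grinding rings away in their tube

ROBOT

A 6-joint arm with a two-finger parallel gripper is mounted at the origin on the work surface. World frame = base frame: x ahead of the robot, y to its left, z up, the work surface at z = 0. Lengths are in mm, angles in degrees, forces in N, time in s.
With the tool pointing down it reaches from about 350 to 850 mm from the base axis. Payload 8.1 kg.
Tool frame: the origin (TCP) lies midway between the tips of the shut fingers; the grasp point (between the pads) lies 19 mm behind it; z points along the fingers, y is the line along which they close (so a half turn about z gives the same grasp; the last joint's range is limited). The gripper opens to 85 mm and grips with 20 to 120 N. Pads are 22 mm wide; open, the fingers measure 114 mm over their backs; the gripper's body (76 mm by 85 mm) begins 54 mm behind the grasp point. The pads swing forward as they close: fully open they stand 13 mm farther back than shut.
Start: joints at [68.961, 7.471, 85.268, -0, 87.261, -4.893], TCP at [166.829, 576.345, 231.292] pointing down, gripper open.
Joint ranges: [-169.43, 169.43], [-51.17, 129.36], [1.28, 143.12], [-76.62, 256.62], [0, 156.53], [-152.29, 152.29]. Speed limits (degrees/s): [136.94, 136.94, 159.86, 180, 180, 180].

INTERFACE

Orientations are given as [roll, pitch, yaw] about the fixed x, y, z axes, in that order (R = Rz(yaw) Ry(pitch) Rx(roll)).
In Python, from bench import r gives the robot as it stands.
- The arm moves only by the tool step_arm, never from a script. Its arguments are lists of equal length, an entry for each row: "delta_pos": the shift along the world's x, y, z in units of 200 mm (1.0 is 200 mm), a list of three; "spin": the turn about the world's z in units of 180 degrees (1.0 is 180 degrees). In form: {"delta_pos": [[dx, dy, dz], ...], "spin": [spin, ...]}. A call has 1 to 8 rows; each row shifts and turns the commanded pose from where the row before left it; what a row does not reach is not made up. A row lasts 1/8 s, in which the tool goes at most 62.5 mm and 10.7 degrees, less where a joint would pass 70% of its speed; a pose out of reach is approached as far as the arm can. A call with a number of a shift or a turn outside -1 to 1 is refused whole. A call with a gripper value outside its range is refused whole. "gripper" is the opening, from -1 (shut) to 1 (fully open), set as the call begins (left out, the last holds). The fingers move at their own pace and stop on an object; "squeeze" is the grip in N (left out, the last holds). Time passes only in rows, so rows that do not move let the fingers close. It gives the time, the measured TCP pose, the force, the opening and the grip force at its end, in the units of the state.
- r.sense(): the state, without advancing time (a new reading comes with each control period).
- r.snapshot(name): name is "side" or "top"; returns a dict with "pixels" (384x512x3 uint8, blue, green, red), "fx", "fy", "cx", "cy" (pixels), "dist_coeffs" ([k1, k2, p1, p2, k3] as OpenCV has them; the pictures are not rectified), "camera_from_world" (4x4, takes a point from world to camera coordinates). Camera axes: x right, y up, looking along -z (the intrinsics and any distortion apply to the point x, -y, -z); pixel columns grow to the right and rows downward; lengths in mm; the calibration is good to about 2 mm. A picture is of the moment at which its call begins. There is no depth.
- r.hand_in(): hands the job in; it is judged then, once.
The state is a dict: "time": time; "joint_pos": joint angles; "qd": joint speeds; "joint_efforts": joint torques, N m; "tool_pos": TCP position; "tcp_rot": TCP orientation; "ft_force": force on the tool from outside, world axes, zero at the start; "wrist_torque": the same for the moment, N m; "finger_gap": finger opening in mm; "grip_force": force on a finger pad.
Only numpy, scipy, OpenCV 4.12 (cv2) and the standard library are available. Lean on these libraries where they do the work, as an engineer would, in place of code of your own. Each camera call takes 0.05 s, during which the arm holds its last target. There are 200 camera calls.

TASK

Put the three small grinding-stone rings from the sloping rest away in the upright steel tube, lying flat in one column: the thickest at the bottom first, then the middle one, then the thinnest on top. The larger wheel does not belong in the tube; leave it and everything else on the bench where it is.

Things in the scene. Friction and masses are not known exactly. Their poses are not given: they have to be found in the camera images.
- thick_mid (a point): centre (half-way up) of the thickest of three grey grinding-stone rings: outer diameter 60 mm, bore 26 mm, 28 mm thick; z is the ring's axis. At the start it lies flat on the sloping rest with its lower edge against the lip; the three rings lie side by side there, in any order, at least 30 mm apart. Stone surface, 0.05 to 0.25 kg.
- middle_mid (a point): centre (half-way up) of the middle of three grey grinding-stone rings: outer diameter 60 mm, bore 26 mm, 20 mm thick; z is the ring's axis. At the start it lies flat on the sloping rest with its lower edge against the lip; the three rings lie side by side there, in any order, at least 30 mm apart. Stone surface, 0.05 to 0.25 kg.
- thin_mid (a point): centre (half-way up) of the thinnest of three grey grinding-stone rings: outer diameter 60 mm, bore 26 mm, 14 mm thick; z is the ring's axis. At the start it lies flat on the sloping rest with its lower edge against the lip; the three rings lie side by side there, in any order, at least 30 mm apart. Stone surface, 0.05 to 0.25 kg.
- rest: fixed dark steel rest, 360 mm long (its y), 115 mm deep (its x), origin on the bench at its middle, z up. Its top is a board tilted 25 degrees about y, rising towards +x, so that it faces its -x side, roughly the robot. Lower edge 16 mm above the bench at x = -40 mm, upper edge 56 mm at x = +46 mm; along the lower edge a lip stands 9 mm out of the board. No side walls.
- tube: fixed upright steel tube on a round flange (104 mm across, 6 mm thick), origin on the bench on its axis, z up. Bore 64 mm, outside 73 mm, flaring over the top 6 mm to a mouth 68 mm wide (78 mm outside). Inner floor 6 mm above the bench, rim 74 mm: the column of three (62 mm) ends 6 mm below the rim. Fingers do not fit in beside a ring.
- tube_mouth (a point): centre of the tube's mouth, level with the rim. A ring held by the upper part of its edge, fingertips above the rim, can be started level in the mouth and let go; it falls flat by itself; one that sticks askew goes home with a light push from above
- bigwheel: larger grinding wheel lying flat near the tube, 86 mm in diameter, 16 mm thick, bore 26 mm (bystander: leave it), origin at the centre of its underside
- handle0: loose wooden knife handle lying near the tube, 112 mm long along its x, 29 mm thick (bystander), origin under its middle
- handle1: another such handle lying in front of the rest (bystander)
- blade: steel knife blank lying flat in front of the rest, 185 mm long, 28 mm wide, 4 mm thick (bystander)
- oil: oil can standing behind the rest, 60 mm in diameter, 140 mm tall (bystander), origin under its middle
- brush: hand brush lying across the bench in front of the robot, 200 mm long along its x (bystander)

How it is judged (in metres and radians):
On the way, in this order (a step that is already met when the one before it is completed fails the run):
1. the thickest ring lies flat in the tube, on its floor (horizontal distance between thick_mid and tube_mouth below 0.005 m and z of thick_mid in the frame of tube between 0.017 and 0.023 m and (angle between thick_mid's own z axis and vertical below 0.09 rad or angle between thick_mid's own z axis and vertical above 3.05 rad)), for 0.2 s.
2. the middle ring lies flat in the tube, on the thickest (horizontal distance between middle_mid and tube_mouth below 0.005 m and z of middle_mid in the frame of tube between 0.041 and 0.047 m and (angle between middle_mid's own z axis and vertical below 0.09 rad or angle between middle_mid's own z axis and vertical above 3.05 rad)), for 0.2 s.
3. the thinnest ring lies flat in the tube, on the middle one (horizontal distance between thin_mid and tube_mouth below 0.005 m and z of thin_mid in the frame of tube between 0.058 and 0.064 m and (angle between thin_mid's own z axis and vertical below 0.09 rad or angle between thin_mid's own z axis and vertical above 3.05 rad)), for 0.2 s.
At the end, for the whole second after the job is handed in: All three rings lie at rest in the tube, flat (within 5 degrees), within 5 mm of the tube's axis: thickest on the floor, middle ring on it, thinnest on top, each within 3 mm of the height that it has in that column (centres 20, 44 and 61 mm above the bench) (all of step 1 and all of step 2 and all of step 3 and linear speed of each of thick, middle, thin below 0.02 m/s); the robot touches nothing.
It fails at once if the larger wheel, a handle, the blade blank, the oil can or the brush is moved more than 30 mm (distance of any of bigwheel, handle0, handle1, blade, oil, brush from where it was at the start of the episode above 0.03 m).
It also fails if it takes over 72 s, if anything falls off the work surface, if the arm or the gripper's body presses on something with over 40 N, if the wrist force passes 120 N, or if a joint passes its speed limit or range.

## Working session

There is one attempt and no reset: what is moved stays moved. The work goes in short steps, Python scripts to look and compute and a tool call to move; the robot and the scene stay as the last step left them, time stands still between calls to the robot, and variables do not carry over. Pictures are saved under pics/ and viewed, at most 10 in all, crops included, and the job is handed in when it is done.

Besides the shell and the picture viewer there is one more tool, called after "Request:" by a JSON object that holds its "op" and its "data", one argument or row to a line. step_arm: Moves the arm, as the interface text tells. Shifts and turns lie within -1 to 1; 1 stands for 200 mm of shift or 180 degrees of turn. Its arguments: {"type":"object","properties":{"delta_pos":{"type":"array","items":{"type":"array","items":{"type":"number","minimum":-1,"maximum":1}}},"spin":{"type":"array","items":{"type":"number","minimum":-1,"maximum":1}},"gripper":{"type":"number"},"squeeze":{"type":"number"}},"required":["delta_pos","spin"]}

```bash
ls; mkdir -p pics; python3 - <<'E'
from bench import r
import cv2,numpy as np
for n in("side","top"):
    s=r.snapshot(n); cv2.imwrite(f"pics/{n}0.png",s["pixels"])
    T=np.array(s["camera_from_world"]); print(n,s["fx"],s["fy"],s["cx"],s["cy"],s["dist_coeffs"],(-T[:3,:3].T@T[:3,3]).round(1)); print(T.round(3).tolist())
print(r.sense())
E
```

```text
pics
side 355.94470416924054 355.94470416924054 248.09460590583163 195.7333565191933 [-0.08956767  0.          0.          0.          0.        ] [502.7 512.5 701.2]
[[-0.992, -0.123, -0.014, 571.897], [0.086, -0.77, 0.632, -92.186], [-0.089, 0.626, 0.775, -819.518], [0.0, 0.0, 0.0, 1.0]]
top 348.6129376244369 348.6129376244369 250.79386592484894 196.18905378365727 [-0.09316555  0.          0.          0.          0.        ] [4.312e+02 5.000e-01 8.850e+02]
[[-0.024, -1.0, 0.02, -6.679], [0.987, -0.021, 0.162, -568.516], [-0.161, 0.024, 0.987, -803.624], [0.0, 0.0, 0.0, 1.0]]
{'time': 0.1, 'joint_pos': array([ 6.89614905e+01,  7.51134595e+00,  8.53243994e+01, -2.46160667e-04,
        8.72614935e+01, -4.89159759e+00]), 'qd': array([ 0.04802958, -0.14887228, -0.17258737, -0.00754613,  0.00374859,
       -0.05311914]), 'joint_efforts': array([ 1.72043594e-03, -5.70954144e+01, -5.01942229e+01, -1.37811653e-04,
        8.31316371e-03,  1.79534220e-05]), 'tool_pos': array([166.6443369 , 575.86861485, 230.33041087]), 'tcp_rot': array([-1.79903094e+02, -8.04666561e-03,  1.63853093e+02]), 'ft_force': array([-0.6516563 , -0.48171258, -0.22836964]), 'wrist_torque': array([-0.02522579,  0.00227163, -0.00406878]), 'grip_force': 0.0, 'finger_gap': 85.75210874682028}
```

View pics/top0.png

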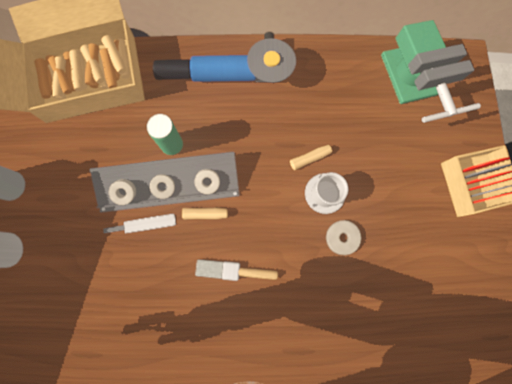

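View pics/side0.png

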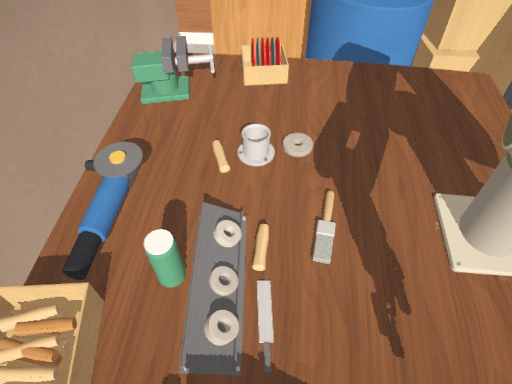

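```bash
cat > h.py <<'E'
import cv2,numpy as np
from bench import r
def ray(s,px):
    K=np.array([[s["fx"],0,s["cx"]],[0,s["fy"],s["cy"]],[0,0,1]])
    u=cv2.undistortPoints(np.array([[px]],float),K,np.array(s["dist_coeffs"])).ravel()
    T=np.array(s["camera_from_world"]); R=T[:3,:3]
    d=R.T@np.array([u[0],-u[1],-1.]); return -R.T@T[:3,3],d/np.linalg.norm(d)
def onz(s,px,z):
    c,d=ray(s,px); return c+d*(z-c[2])/d[2]
def tri(s1,p1,s2,p2):
    c1,d1=ray(s1,p1);c2,d2=ray(s2,p2)
    t=np.linalg.lstsq(np.c_[d1,-d2],c2-c1,rcond=None)[0]
    a,b=c1+d1*t[0],c2+d2*t[1]; return (a+b)/2,np.linalg.norm(a-b)
def proj(s,P):
    K=np.array([[s["fx"],0,s["cx"]],[0,s["fy"],s["cy"]],[0,0,1]])
    T=np.array(s["camera_from_world"]); p=T[:3,:3]@np.array(P,float)+T[:3,3]
    return cv2.projectPoints(np.array([[p[0],-p[1],-p[2]]]),np.zeros(3),np.zeros(3),K,np.array(s["dist_coeffs"]))[0].ravel()
def blobs(s,lo=130,sat=60,amin=60,roi=None):
    """bright grey blobs: ellipse of outer contour, and of holes"""
    h=cv2.cvtColor(s["pixels"],cv2.COLOR_BGR2HSV)
    m=((h[...,2]>lo)&(h[...,1]<sat)).astype(np.uint8)*255
    if roi: x0,y0,x1,y1=roi; k=np.zeros_like(m);k[y0:y1,x0:x1]=255; m&=k
    cs,hi=cv2.findContours(m,cv2.RETR_CCOMP,cv2.CHAIN_APPROX_NONE)
    out=[]
    for c,q in zip(cs,hi[0] if hi is not None else []):
        a=cv2.contourArea(c)
        if len(c)>=8 and a>(amin if q[3]<0 else 15):
            e=cv2.fitEllipse(c); out.append(("hole" if q[3]>=0 else "blob",np.round(e[0],1),np.round(e[1],1),a))
    return out
E
python3 - <<'E'
from h import *
for n,roi in(("top",(85,110,380,265)),("side",(140,115,330,375))):
    s=r.snapshot(n); print(n)
    for b in blobs(s,roi=roi): print(b)
    x0,y0,x1,y1=roi
    cr=s["pixels"][y0:y1,x0:x1]
    f=2.7 if n=="top" else 2.3
    cv2.imwrite(f"pics/{n}1.png",cv2.resize(cr,None,fx=f,fy=f,interpolation=cv2.INTER_CUBIC))
E
```

```text
top
('blob', array([201.9, 262.1]), array([ 3.7, 66.6]), 107.5)
('blob', array([343.2, 237.2]), array([32.4, 33.2]), 842.0)
('hole', array([343.1, 237.3]), array([ 9.9, 11.1]), 84.5)
('blob', array([148.4, 223.2]), array([11.7, 73.4]), 601.5)
('blob', array([326. , 192.3]), array([39.4, 43.5]), 1338.5)
('blob', array([168.7, 180.7]), array([ 48. , 177.1]), 5647.5)
('hole', array([121.4, 191.6]), array([6.1, 9.6]), 43.0)
('hole', array([161.2, 186.3]), array([8.5, 9.3]), 60.5)
('hole', array([138.8, 191.5]), array([24.1, 26.8]), 392.5)
('hole', array([206.4, 181.3]), array([8.7, 9. ]), 60.0)
('hole', array([173.4, 186.1]), array([17.4, 22.9]), 186.0)
('hole', array([220.9, 181.3]), array([18.5, 25.3]), 254.5)
('blob', array([159.2, 126.1]), array([23.8, 25.5]), 474.0)
side
('blob', array([264.6, 313.1]), array([14.8, 85.5]), 872.5)
('blob', array([158.2, 241.7]), array([24.4, 30.1]), 576.0)
('blob', array([322. , 244.2]), array([15.8, 53. ]), 568.0)
('blob', array([221.4, 277.5]), array([ 53.3, 147.1]), 5588.0)
('hole', array([221.4, 327.2]), array([ 7.5, 11.9]), 68.5)
('hole', array([210.8, 293.3]), array([3.6, 8.1]), 19.5)
('hole', array([204.7, 291.3]), array([3.3, 8.7]), 18.0)
('hole', array([223.6, 309.2]), array([30.3, 44.2]), 593.5)
('hole', array([195. , 280.7]), array([3.4, 7.6]), 16.0)
('hole', array([223.3, 281. ]), array([ 6.9, 12.8]), 65.0)
('hole', array([196.3, 273. ]), array([3.1, 9.4]), 19.0)
('hole', array([227.1, 263.6]), array([26. , 50.9]), 302.0)
('hole', array([227.3, 233.1]), array([4.7, 9.5]), 33.0)
('hole', array([208.4, 232.5]), array([ 7.3, 10.2]), 52.5)
('hole', array([211.4, 223.7]), array([ 4.8, 10.9]), 33.0)
('hole', array([207.2, 221.6]), array([5. , 9.3]), 31.0)
('blob', array([297.3, 144.2]), array([23.1, 29.6]), 534.0)
('blob', array([255.8, 145.4]), array([35. , 43.9]), 1163.0)
```

View pics/top1.png

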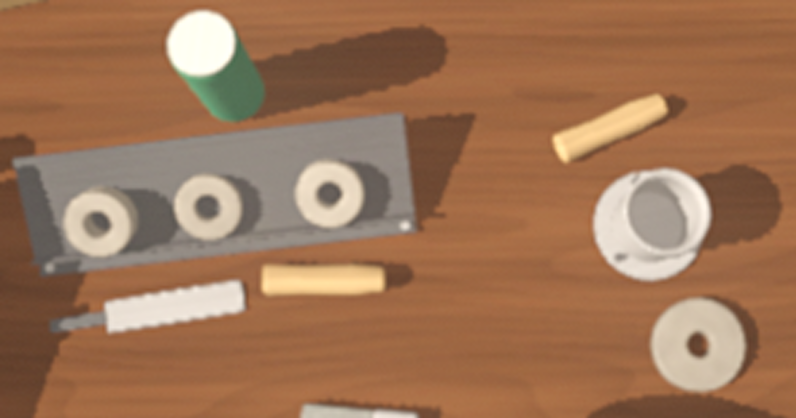

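View pics/side1.png

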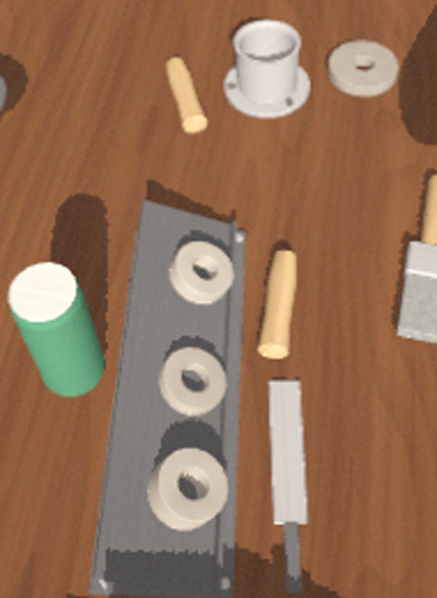

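```bash
python3 - <<'E'
from h import *
t=r.snapshot("top"); d=r.snapshot("side")
A={"A":((120.9,192.2),(223.9,325.9)),"B":((161.7,186.7),(223.9,279.3)),"C":((207.2,181.8),(228.3,231.1)),"mouth":((332.8,189.6),(256.1,133.3)),"restUL":((90.9,169.6),None)}
for k,(p,q) in A.items():
    if q: P,e=tri(t,p,d,q); print(k,P.round(1),round(e,1))
# rest corners in crop px: lower corners z~16+lip, upper corners z 56
for c,z in(((15,158),56),((403,114),56),((44,273),16),((415,228),20)):
    print("rest",onz(t,(85+c[0]/2.7,110+c[1]/2.7),z).round(1))
print("flange",onz(t,(85+651/2.7,110+224/2.7),6).round(1),"oil",onz(t,(85+201/2.7,110+43/2.7),140).round(1),"wheel",onz(t,(343.2,237.2),16).round(1))
for c in((564,150),(656,104)): print("handle0",onz(t,(85+c[0]/2.7,110+c[1]/2.7),14).round(1))
for c in((265,280),(382,278)): print("handle1",onz(t,(85+c[0]/2.7,110+c[1]/2.7),14).round(1))
for n,s,roi in(("t",t,(100,165,230,212)),("s",d,(185,205,250,360))):
  for lo in(165,180,195):
    print(n,lo)
    for b in blobs(s,lo=lo,sat=255,roi=roi,amin=100): print(b)
E
```

```text
A [583.8 297.8  50.6] 0.6
B [599.1 199.9  39.2] 2.6
C [607.9  86.6  44.3] 2.4
mouth [ 578.7 -217.3   67.1] 3.9
rest [644.3 375.   56. ]
rest [677.2  18.7  56. ]
rest [542.9 359.1  16. ]
rest [577.6  10.1  20. ]
flange [ 579.1 -215.2    6. ] oil [717.5 184.4 140. ] wheel [ 463.9 -249.9   16. ]
handle0 [ 651.3 -133.6   14. ]
handle0 [ 695.7 -225.6   14. ]
handle1 [532.5 150.6  14. ]
handle1 [532.1  41.7  14. ]
t 165
('blob', array([201.1, 209.5]), array([ 3.2, 62.6]), 125.5)
('blob', array([220.9, 201.4]), array([ 5.9, 36.1]), 110.0)
('blob', array([120.3, 192.4]), array([23.5, 25.2]), 461.5)
('hole', array([120.5, 192.5]), array([10.2, 11. ]), 85.0)
('blob', array([161.2, 186.2]), array([23.1, 24.5]), 442.5)
('hole', array([161.2, 186.3]), array([10.2, 10.5]), 82.5)
('blob', array([206.1, 181.3]), array([24.3, 25.1]), 475.5)
('hole', array([206.4, 181.4]), array([ 9.3, 10.5]), 74.5)
t 180
('blob', array([202.3, 209.7]), array([ 3.2, 54.7]), 105.0)
('blob', array([120.4, 192.5]), array([22.6, 24.4]), 431.5)
('hole', array([120.4, 192.6]), array([11. , 11.3]), 95.5)
('blob', array([161.
[... 976 characters left out ...]
327.6]), array([30.8, 35.9]), 854.5)
('hole', array([223.1, 326.8]), array([10.9, 16.2]), 131.5)
('blob', array([223.4, 280.7]), array([27.1, 28.5]), 604.5)
('hole', array([224. , 280.5]), array([ 9.8, 14.3]), 103.0)
('blob', array([227.3, 233.2]), array([25.9, 26.3]), 530.5)
('hole', array([228.5, 233.3]), array([ 6.2, 12.3]), 51.5)
s 195
('blob', array([222.1, 327.4]), array([29.8, 35.3]), 816.5)
('hole', array([223.2, 326.8]), array([11.7, 16.7]), 145.0)
('blob', array([223.2, 280.6]), array([25.9, 28. ]), 565.5)
('hole', array([223.9, 280.4]), array([10. , 15.7]), 118.0)
('blob', array([227.3, 233.3]), array([25.1, 25.9]), 505.0)
('hole', array([228.5, 233.2]), array([ 6.7, 13.8]), 63.5)
```

```bash
python3 - <<'E'
from h import *
t=r.snapshot("top"); d=r.snapshot("side")
Y=np.radians(5.3); ex=np.array([np.cos(Y),np.sin(Y),0]); ey=np.array([-np.sin(Y),np.cos(Y),0])
O=(np.array([644.3,375,56])+[677.2,18.7,56])/2-46*ex; O[2]=0; print("rest O",O.round(1))
for k,p,q in(("A",(120.3,192.5),(223.2,326.8)),("B",(161.4,186.5),(223.9,280.4)),("C",(206.4,181.6),(228.5,233.2))):
    P,e=tri(t,p,d,q); L=P-O
    n=np.array([-np.sin(np.radians(25)),0,np.cos(np.radians(25))]); loc=np.array([L@ex,L@ey,L[2]])
    h=(loc-[-40,0,16])@n; sl=(loc-[-40,0,16])@[np.cos(np.radians(25)),0,np.sin(np.radians(25))]
    print(k,P.round(1),round(e,1),"local",loc.round(1),"thickness",h.round(1),"slope",sl.round(1))
    print([onz(t,p,z).round(1)[:2].tolist() for z in(42.7,48,55)])
for n,s,roi in(("t",t,(300,165,360,220)),("s",d,(232,120,280,168))):
  x0,y0,x1,y1=roi
  cv2.imwrite(f"pics/{n}2.png",cv2.resize(s["pixels"][y0:y1,x0:x1],None,fx=6,fy=6,interpolation=cv2.INTER_CUBIC))
E
python3 -c "
import cv2,numpy as np
a=cv2.imread('pics/t2.png');b=cv2.imread('pics/s2.png');h=max(a.shape[0],b.shape[0])
p=lambda i:cv2.copyMakeBorder(i,0,h-i.shape[0],0,0,0)
cv2.imwrite('pics/ts2.png',np.hstack([p(a),p(b)]));print(a.shape,b.shape)"
```

```text
rest O [614.9 192.6   0. ]
A [584.1 299.5  49.9] 1.1 local [-20.9 109.3  49.9] thickness 22.6 slope 31.6
[[584.8, 302.1], [583.9, 300.2], [582.6, 297.7]]
B [599.6 201.2  37. ] 1.6 local [-14.5  10.   37. ] thickness 8.2 slope 32.0
[[597.6, 199.9], [596.6, 198.6], [595.2, 197.0]]
C [608.3  89.1  40. ] 0.3 local [ -16.2 -102.5   40. ] thickness 11.7 slope 31.7
[[607.5, 88.8], [606.4, 88.2], [605.0, 87.5]]
(330, 360, 3) (288, 288, 3)
```

View pics/ts2.png

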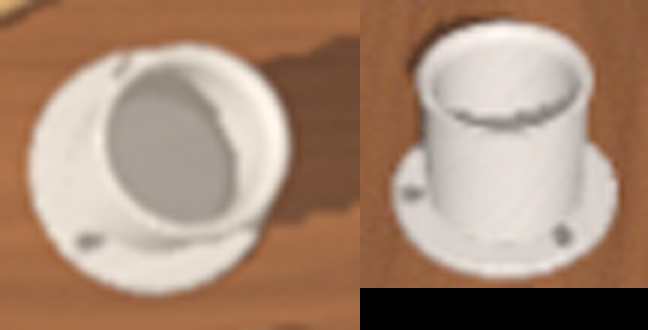

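Request:
{"op": "step_arm", "data": {
  "delta_pos": [
    [0.2,-0.13,-0.04],
    [0.2,-0.13,-0.04],
    [0.2,-0.13,-0.04],
    [0.2,-0.13,-0.04],
    [0.2,-0.13,-0.04],
    [0.2,-0.13,-0.04],
    [0.2,-0.13,-0.04],
    [0.2,-0.13,-0.04]
  ],
  "spin": [0.01,0.01,0.01,0.01,0.01,0.01,0.01,0.01],
  "gripper": 0.7
}}

```text
time: 1.4
tool_pos: [488.1, 367.4, 167.2]
tcp_rot: [180.0, 0.0, 178.3]
ft_force: [0.2, 0.4, -0.3]
finger_gap: 72.5
grip_force: 0.0
```

```bash
python3 - <<'E'
from h import *
t=r.snapshot("top"); d=r.snapshot("side")
print("mouth", onz(t,(332.8,188.5),74).round(1), onz(d,(256.2,132),74).round(1), tri(t,(332.8,188.5),d,(256.2,132)))
print("flange", onz(t,(325,193.7),6).round(1))
s=r.sense(); print(s["tool_pos"],s["tcp_rot"],s["joint_pos"],s["finger_gap"],s["time"])
E
```

```text
mouth [ 578.2 -215.4   74. ] [ 580.1 -215.1   74. ] (array([ 579.25446165, -215.71117597,   73.28300302]), np.float64(1.8589491166943717))
flange [ 577.3 -212.2    6. ]
[489.85999166 364.94956702 166.07428884] [-1.79890242e+02  4.25621888e-03  1.78053914e+02] [ 31.93447871  11.35100465  87.82986493  -0.09469177  80.87679527
 -56.10436969] 72.76000186847779 1.5
```

Request:
{"op": "step_arm", "data": {
  "delta_pos": [
    [0.17,-0.115,-0.09],
    [0.17,-0.115,-0.1],
    [0.16,-0.11,-0.1],
    [0,0,0]
  ],
  "spin": [0.013,0.013,0.014,0]
}}

```text
time: 2.0
tool_pos: [587.0, 298.2, 106.8]
tcp_rot: [-179.9, -0.2, -174.7]
ft_force: [-0.1, 0.1, 0.5]
finger_gap: 72.6
grip_force: 0.0
```

```bash
python3 - <<'E'
from h import *
d=r.snapshot("side");t=r.snapshot("top")
for n,s,c in(("t",t,(120,190)),("s",d,(222,300))):
  x0,y0=c[0]-50,c[1]-60
  cv2.imwrite(f"pics/{n}3.png",cv2.resize(s["pixels"][y0:y0+120,x0:x0+100],None,fx=4,fy=4,interpolation=cv2.INTER_CUBIC))
cv2.imwrite("pics/ts3.png",np.hstack([cv2.imread("pics/t3.png"),cv2.imread("pics/s3.png")]))
for i in range(3):
    s=r.sense(); print(s["tool_pos"].round(1),s["tcp_rot"].round(1))
p=s["tool_pos"]; print("tcp px top",proj(t,p),"side",proj(d,p))
E
```

```text
[586.3 300.6 109. ] [ 1.800e+02 -1.000e-01 -1.746e+02]
[586.3 300.6 109. ] [ 1.800e+02 -1.000e-01 -1.746e+02]
[586.3 300.6 109. ] [ 1.800e+02 -1.000e-01 -1.746e+02]
tcp px top [110.94534818 186.83227212] side [219.60468311 315.7067238 ]
```

View pics/ts3.png

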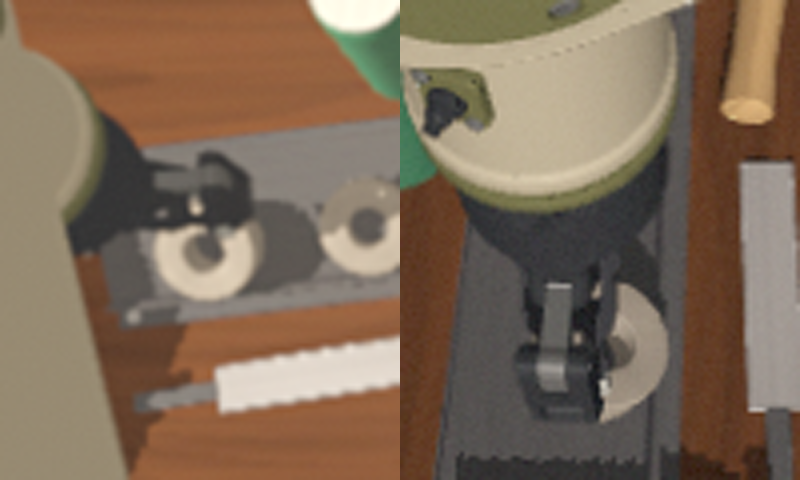

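Request:
{"op": "step_arm", "data": {
  "delta_pos": [
    [0.01,-0.01,-0.15],
    [0,0,-0.15],
    [0,0,-0.05],
    [0,0,-0.05],
    [0,0,0]
  ],
  "spin": [0,0,0,0,0]
}}

```text
time: 2.72
tool_pos: [588.7, 298.8, 29.6]
tcp_rot: [180.0, 0.0, -174.5]
ft_force: [-0.6, 0.2, 0.1]
finger_gap: 72.4
grip_force: 0.0
```

Request:
{"op": "step_arm", "data": {
  "delta_pos": [
    [0,0,0],
    [0,0,0],
    [0,0,0],
    [0,0,0]
  ],
  "spin": [0,0,0,0],
  "gripper": -0.2,
  "squeeze": 25
}}

```text
time: 3.22
tool_pos: [589.4, 298.8, 30.8]
tcp_rot: [180.0, 0.1, -174.5]
ft_force: [-3.3, -0.6, 6.5]
finger_gap: 59.9
grip_force: 27.5
```

Request:
{"op": "step_arm", "data": {
  "delta_pos": [
    [0,0,0.1],
    [0,0,0.2],
    [-0.02,-0.2,0.1],
    [-0.02,-0.25,0],
    [-0.02,-0.25,0],
    [-0.02,-0.25,0],
    [-0.02,-0.25,0],
    [-0.02,-0.25,0]
  ],
  "spin": [0,0,0,0,0,0,0,0],
  "squeeze": 40
}}

```text
time: 4.22
tool_pos: [565.1, 6.6, 110.8]
tcp_rot: [-180.0, 0.1, -174.6]
ft_force: [0.6, -0.6, -1.2]
finger_gap: 59.5
grip_force: 43.7
```

Request:
{"op": "step_arm", "data": {
  "delta_pos": [
    [-0.02,-0.25,-0.05],
    [0,-0.19,-0.1],
    [0,0,-0.2],
    [0,0,-0.05],
    [0,0,0]
  ],
  "spin": [0,0,0,0,0],
  "squeeze": 25
}}

```text
time: 4.85
tool_pos: [560.6, -79.3, 29.5]
tcp_rot: [180.0, -0.1, -174.5]
ft_force: [0.6, 0.3, -1.4]
finger_gap: 59.1
grip_force: 43.7
```

```bash
python3 - <<'E'
from h import *
d=r.snapshot("side");t=r.snapshot("top")
P=r.sense()["tool_pos"]; print(P,r.sense()["ft_force"])
out=[]
for s in(t,d):
  c=proj(s,P).astype(int); x0,y0=c[0]-50,max(0,c[1]-60)
  out.append(cv2.resize(s["pixels"][y0:y0+120,x0:x0+100],(400,480),interpolation=cv2.INTER_CUBIC)); print(x0,y0)
cv2.imwrite("pics/ts4.png",np.hstack(out))
E
```

```text
[562.17454044 -79.39309968  31.20741743] [ 0.29647155 -0.10927143 -1.9394694 ]
224 139
207 120
```

View pics/ts4.png

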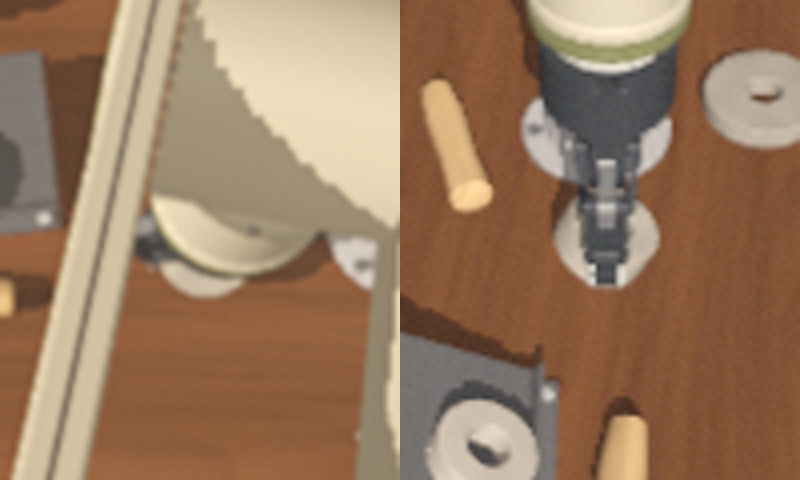

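Request:
{"op": "step_arm", "data": {
  "delta_pos": [
    [0,0,-0.06],
    [0,0,-0.015],
    [0,0,-0.015],
    [0,0,0]
  ],
  "spin": [0,0,0,0],
  "squeeze": 20
}}

```text
time: 5.45
tool_pos: [562.0, -79.3, 12.9]
tcp_rot: [180.0, 0.1, -174.5]
ft_force: [-1.6, 3.3, 10.3]
finger_gap: 59.4
grip_force: 44.5
```

Request:
{"op": "step_arm", "data": {
  "delta_pos": [
    [0,0,-0.01],
    [0,0,-0.01],
    [0,0,0]
  ],
  "spin": [0,0,0],
  "gripper": 0.6
}}

```text
time: 5.82
tool_pos: [560.4, -79.6, 6.8]
tcp_rot: [180.0, -0.1, -174.5]
ft_force: [0.4, 0.3, 0.5]
finger_gap: 68.2
grip_force: 0.0
```

Request:
{"op": "step_arm", "data": {
  "delta_pos": [
    [0,0,0.0],
    [0,0,0.05]
  ],
  "spin": [0,0]
}}

```text
time: 6.08
tool_pos: [559.9, -79.5, 16.7]
tcp_rot: [180.0, -0.1, -174.5]
ft_force: [-0.4, -0.2, -0.4]
finger_gap: 68.4
grip_force: 0.0
```

Request:
{"op": "step_arm", "data": {
  "delta_pos": [
    [0,0,0.07],
    [0,0,0],
    [0,0,0],
    [0,0,0],
    [0,0,0],
    [0,0,0],
    [0,0,0],
    [0,0,0]
  ],
  "spin": [-0.055,-0.055,-0.055,-0.055,-0.055,-0.055,-0.055,-0.055],
  "gripper": 0.75
}}

```text
time: 7.08
tool_pos: [561.2, -79.8, 32.2]
tcp_rot: [180.0, 0.0, 105.9]
ft_force: [-0.0, -0.8, -0.0]
finger_gap: 74.7
grip_force: 0.0
```

```bash
python3 - <<'E'
from h import *
d=r.snapshot("side")
P=r.sense()["tool_pos"]; print(P,r.sense()["tcp_rot"])
s=d; c=proj(s,P).astype(int); x0,y0=c[0]-50,max(0,c[1]-60);print(x0,y0)
cv2.imwrite("pics/s5.png",cv2.resize(s["pixels"][y0:y0+120,x0:x0+100],(500,600),interpolation=cv2.INTER_CUBIC))
E
```

```text
[561.22693192 -79.77079462  32.17884245] [1.79954423e+02 2.57082746e-02 1.05428612e+02]
207 120
```

View pics/s5.png

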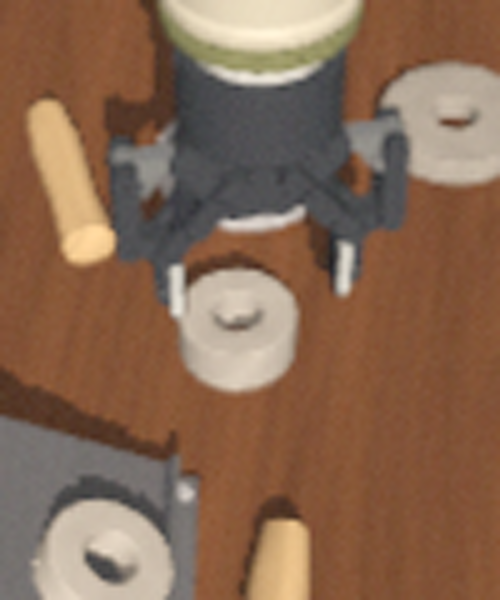

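```bash
python3 - <<'E'
from h import *
d=r.snapshot("side")
for b in blobs(d,lo=165,sat=255,roi=(235,165,285,205),amin=50): print(b, onz(d,b[1],28).round(1))
print(onz(d,(254.4,182.8),28), onz(d,(254.6,186),14))
E
```

```text
('blob', array([253.3, 184.6]), array([22.6, 27.2]), 442.5) [571.3 -68.9  28. ]
('hole', array([254.5, 183.9]), array([ 4.7, 11.2]), 32.5) [568.6 -71.6  28. ]
[569.25711793 -75.19079845  28.        ] [568.9209206  -76.68451642  14.        ]
```

Request:
{"op": "step_arm", "data": {
  "delta_pos": [
    [0.038,0.02,0],
    [0,0,-0.05],
    [0,0,-0.05],
    [0,0,0]
  ],
  "spin": [0,0,0,0]
}}

```text
time: 7.68
tool_pos: [566.9, -75.3, 9.4]
tcp_rot: [-179.8, -0.1, 106.3]
ft_force: [0.3, -0.2, 0.0]
finger_gap: 74.7
grip_force: 0.0
```

Request:
{"op": "step_arm", "data": {
  "delta_pos": [
    [0,0,0],
    [0,0,0],
    [0,0,0],
    [0,0,0]
  ],
  "spin": [0,0,0,0],
  "gripper": -0.2,
  "squeeze": 30
}}

```text
time: 8.18
tool_pos: [568.6, -75.8, 11.5]
tcp_rot: [180.0, 0.0, 106.3]
ft_force: [-0.5, 0.6, -0.0]
finger_gap: 58.8
grip_force: 32.7
```

Request:
{"op": "step_arm", "data": {
  "delta_pos": [
    [0,0,0.15],
    [0,0,0.2],
    [0.013,-0.2,0.1],
    [0.02,-0.25,0],
    [0.02,-0.25,0],
    [0,0,0],
    [0,0,0]
  ],
  "spin": [0,0,0,0,0,0,0],
  "squeeze": 40
}}

```text
time: 9.05
tool_pos: [578.6, -215.4, 100.8]
tcp_rot: [-180.0, -0.1, 106.2]
ft_force: [-1.5, 0.7, -1.9]
finger_gap: 58.2
grip_force: 43.3
```

```bash
python3 - <<'E'
from h import *
d=r.snapshot("side")
P=r.sense()["tool_pos"]; print(P,r.sense()["tcp_rot"])
x0,y0=220,85
cv2.imwrite("pics/s6.png",cv2.resize(d["pixels"][y0:y0+90,x0:x0+80],(533,600),interpolation=cv2.INTER_CUBIC))
z0=P[2]-11.3
for q in((579,-215.4,74),(P[0],P[1],z0),(P[0]+30,P[1],z0),(P[0]-30,P[1],z0),(P[0],P[1]+30,z0)): print(q,((proj(d,q)-[x0,y0])*6.667).round(0))
E
```

```text
[ 578.68504617 -214.73858721  100.79806992] [-1.79965523e+02 -6.24194867e-02  1.06268469e+02]
(579, -215.4, 74) [244. 313.]
(np.float64(578.6850461721997), np.float64(-214.73858721481716), np.float64(89.49806991556638)) [245. 284.]
(np.float64(608.6850461721997), np.float64(-214.73858721481716), np.float64(89.49806991556638)) [170. 279.]
(np.float64(548.6850461721997), np.float64(-214.73858721481716), np.float64(89.49806991556638)) [320. 290.]
(np.float64(578.6850461721997), np.float64(-184.73858721481716), np.float64(89.49806991556638)) [237. 334.]
```

View pics/s6.png

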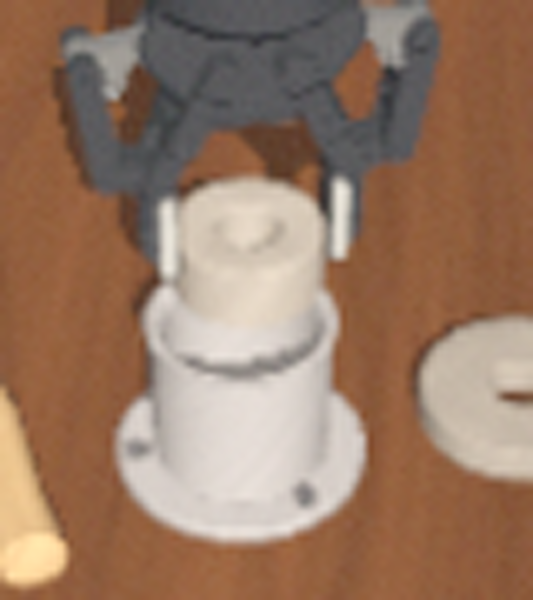

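```bash
python3 - <<'E'
from h import *
d=r.snapshot("side"); t=r.snapshot("top"); P=np.array([578.7,-215.4,101])
g=cv2.cvtColor(d["pixels"],cv2.COLOR_BGR2GRAY)
for y in(118,122,126,128,130,132,134,136,145,150): print(y,g[y,236:278].tolist())
print("pred top face",proj(d,P+[0,0,16.7]),"bot",proj(d,P-[0,0,11.3]),"mouth",proj(d,(579,-215.4,74)), "1mm x",proj(d,(589,-215.4,90))-proj(d,(579,-215.4,90)))
for b in blobs(d,lo=175,sat=255,roi=(244,108,275,122),amin=20): print(b)
E
```

```text
118 [107, 95, 73, 67, 69, 78, 92, 139, 208, 220, 178, 190, 202, 202, 204, 201, 193, 196, 207, 213, 218, 219, 216, 210, 198, 183, 188, 204, 202, 201, 200, 192, 149, 141, 217, 216, 149, 94, 98, 100, 101, 97]
122 [106, 106, 103, 93, 87, 88, 92, 114, 197, 228, 198, 185, 204, 201, 199, 196, 195, 190, 182, 187, 200, 198, 188, 178, 188, 196, 195, 198, 198, 201, 203, 193, 145, 160, 220, 209, 128, 102, 101, 104, 103, 101]
126 [105, 107, 109, 105, 98, 98, 81, 89, 163, 195, 174, 164, 179, 189, 195, 201, 210, 214, 214, 214, 211, 211, 215, 219, 225, 225, 217, 211, 206, 200, 193, 180, 149, 107, 104, 101, 100, 97, 101, 103, 100, 99]
128 [108, 109, 104, 99, 91, 70, 79, 140, 196, 201, 165, 166, 179, 188, 197, 201, 205, 207, 210, 212, 215, 216, 219, 221, 220, 217, 209, 207, 203, 199, 191, 183, 166, 124, 107, 103, 98, 99, 102, 101, 100, 102]
130 [109, 108, 104, 91, 68, 80, 152, 202, 208, 199, 179, 182, 185, 189, 197, 199, 204, 207, 211, 214, 218, 220, 219, 218, 214, 212, 209, 205, 203, 197, 186, 186, 202, 186, 126, 103, 100, 102, 102, 104, 103, 101]
132 [111, 103, 102, 100, 86, 133, 190, 201, 187, 183,
[... 511 characters left out ...]
202, 185, 159, 145, 148, 193, 191, 126, 106, 107, 102, 100, 99, 101, 97]
145 [105, 101, 102, 116, 166, 194, 178, 153, 174, 185, 193, 201, 207, 211, 213, 213, 218, 220, 220, 221, 222, 222, 222, 221, 222, 218, 218, 214, 211, 206, 201, 193, 185, 193, 204, 183, 137, 106, 101, 101, 101, 104]
150 [103, 142, 192, 202, 194, 203, 199, 172, 171, 185, 193, 200, 206, 210, 212, 217, 218, 220, 219, 222, 223, 222, 223, 222, 220, 218, 216, 215, 211, 206, 197, 188, 179, 195, 210, 209, 206, 208, 183, 99, 97, 103]
pred top face [256.79648248 118.99439681] bot [256.75385108 127.41392574] mouth [256.61876572 131.96739917] 1mm x [-3.76501152 -0.26267573]
('blob', array([256.1, 117.1]), array([ 9.4, 25.8]), 171.0)
```

Request:
{"op": "step_arm", "data": {
  "delta_pos": [
    [0.015,0,-0.05],
    [0,0,-0.04],
    [0,0,-0.02],
    [0,0,-0.01]
  ],
  "spin": [0,0,0,0]
}}

```text
time: 9.7
tool_pos: [581.7, -213.1, 78.3]
tcp_rot: [-180.0, -0.2, 106.3]
ft_force: [-12.0, 15.3, 21.5]
finger_gap: 58.7
grip_force: 46.4
```

Request:
{"op": "step_arm", "data": {
  "delta_pos": [
    [-0.008,0.01,0.01],
    [0,0,0]
  ],
  "spin": [0,0]
}}

```text
time: 9.95
tool_pos: [580.9, -212.8, 79.5]
tcp_rot: [179.9, -0.0, 106.3]
ft_force: [0.4, 4.4, 3.5]
finger_gap: 58.5
grip_force: 44.7
```

Request:
{"op": "step_arm", "data": {
  "delta_pos": [
    [0,0,-0.01],
    [0,0,-0.01],
    [0,0,0]
  ],
  "spin": [0,0,0]
}}

```text
time: 10.32
tool_pos: [580.7, -211.9, 76.3]
tcp_rot: [180.0, -0.1, 106.3]
ft_force: [-4.6, 12.4, 13.6]
finger_gap: 58.3
grip_force: 45.5
```

Request:
{"op": "step_arm", "data": {
  "delta_pos": [
    [-0.004,0.01,0],
    [0,0.004,-0.005],
    [0,0,-0.01],
    [0,0,0]
  ],
  "spin": [0,0,0,0]
}}

```text
time: 10.82
tool_pos: [580.1, -209.9, 72.6]
tcp_rot: [180.0, -0.1, 106.3]
ft_force: [-1.2, 6.8, 7.6]
finger_gap: 58.5
grip_force: 43.9
```

Request:
{"op": "step_arm", "data": {
  "delta_pos": [
    [0,0.003,0],
    [0,0,0],
    [0,0,0],
    [0,0,0]
  ],
  "spin": [0,0,0,0],
  "gripper": 0.75
}}

```text
time: 11.32
tool_pos: [579.5, -210.4, 72.0]
tcp_rot: [-180.0, -0.0, 106.2]
ft_force: [-0.2, -0.3, -0.3]
finger_gap: 74.5
grip_force: 0.0
```

Request:
{"op": "step_arm", "data": {
  "delta_pos": [
    [0,0,0.15],
    [0,0,0.2],
    [0,0.2,0],
    [0,0.25,0],
    [0,0.25,0]
  ],
  "spin": [0,0,0,0,0.03]
}}

```text
time: 11.95
tool_pos: [579.6, -69.2, 142.5]
tcp_rot: [180.0, 0.0, 111.7]
ft_force: [0.7, 0.7, 0.4]
finger_gap: 74.7
grip_force: 0.0
```

```bash
python3 - <<'E'
from h import *
d=r.snapshot("side");t=r.snapshot("top")
P=r.sense()["tool_pos"]; print(P,r.sense()["tcp_rot"])
x0,y0=220,100
a=cv2.resize(d["pixels"][y0:y0+80,x0:x0+66],(396,480),interpolation=cv2.INTER_CUBIC)
x0,y0=296,150
b=cv2.resize(t["pixels"][y0:y0+80,x0:x0+66],(396,480),interpolation=cv2.INTER_CUBIC)
cv2.imwrite("pics/s7.png",np.hstack([b,a]))
E
```

```text
[579.47578257 -65.82674003 142.29709228] [ 1.79971079e+02 -8.93949354e-02  1.12019018e+02]
```

View pics/s7.png

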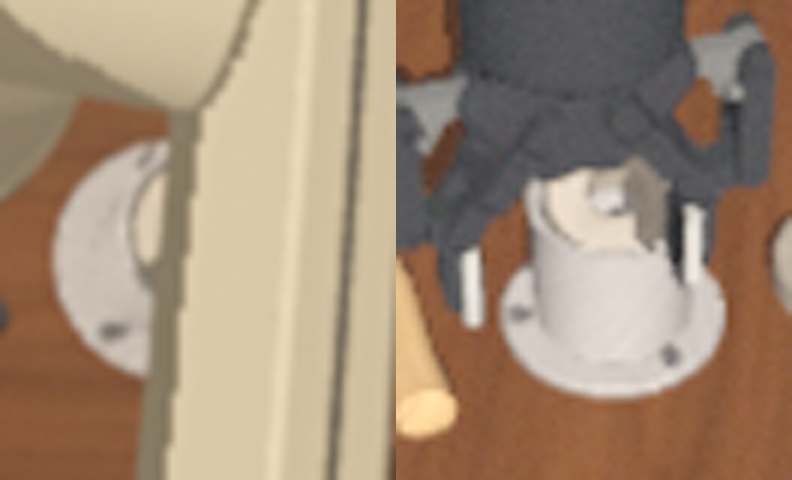

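Request:
{"op": "step_arm", "data": {
  "delta_pos": [
    [0,-0.2,0],
    [0,-0.25,0],
    [0,-0.25,0],
    [0,-0.02,-0.15],
    [0,0,0],
    [0,0,0]
  ],
  "spin": [0,0,0,0,0,0],
  "gripper": -0.55
}}

```text
time: 12.8
tool_pos: [579.7, -214.1, 112.8]
tcp_rot: [-180.0, -0.0, 111.7]
ft_force: [0.9, 1.0, -0.4]
finger_gap: 19.3
grip_force: 0.0
```

```bash
python3 - <<'E'
from h import *
for i in range(4):
    d=r.snapshot("side"); s=r.sense(); print(s["tool_pos"].round(1),s["ft_force"].round(1),s["finger_gap"])
E
```

```text
[ 580.2 -214.   113.4] [-0.8  0.   0.2] 19.298285928312687
[ 580.4 -213.9  113.7] [-0.5 -0.5 -0.2] 19.463488697552986
[ 580.5 -213.9  113.7] [ 0.1 -0.2  0.6] 18.850573814966868
[ 580.4 -213.9  113.6] [-0.2 -0.2  0.2] 19.19401914246784
```

Request:
{"op": "step_arm", "data": {
  "delta_pos": [
    [0,-0.005,-0.1],
    [0,0,-0.06],
    [0,0,-0.03],
    [0,0,0]
  ],
  "spin": [0,0,0,0]
}}

```text
time: 13.5
tool_pos: [578.3, -214.5, 72.1]
tcp_rot: [-179.9, -0.1, 111.7]
ft_force: [0.2, 0.1, -1.0]
finger_gap: 19.4
grip_force: 0.0
```

Request:
{"op": "step_arm", "data": {
  "delta_pos": [
    [0,0,-0.02],
    [0,0,-0.01],
    [0,0,0]
  ],
  "spin": [0,0,0]
}}

```text
time: 13.88
tool_pos: [579.4, -215.2, 67.9]
tcp_rot: [-180.0, -0.0, 111.7]
ft_force: [0.7, 0.3, 0.2]
finger_gap: 19.3
grip_force: 0.0
```

Request:
{"op": "step_arm", "data": {
  "delta_pos": [
    [0,0,-0.025],
    [0,0,-0.025],
    [0,0,0]
  ],
  "spin": [0,0,0]
}}

```text
time: 14.25
tool_pos: [579.1, -215.0, 57.5]
tcp_rot: [-179.9, -0.1, 111.7]
ft_force: [-0.2, 0.6, 0.3]
finger_gap: 19.2
grip_force: 0.0
```

Request:
{"op": "step_arm", "data": {
  "delta_pos": [
    [0,0,-0.025],
    [0,0,-0.025],
    [0,0,0]
  ],
  "spin": [0,0,0]
}}

```text
time: 14.62
tool_pos: [579.1, -215.0, 47.5]
tcp_rot: [-180.0, -0.1, 111.7]
ft_force: [0.0, 0.0, -0.3]
finger_gap: 19.3
grip_force: 0.0
```

Request:
{"op": "step_arm", "data": {
  "delta_pos": [
    [0,0,-0.025],
    [0,0,-0.025],
    [0,0,-0.015],
    [0,0,0]
  ],
  "spin": [0,0,0,0]
}}

```text
time: 15.12
tool_pos: [579.3, -215.1, 34.8]
tcp_rot: [-180.0, -0.0, 111.7]
ft_force: [0.0, 0.2, -0.4]
finger_gap: 18.9
grip_force: 0.0
```

Request:
{"op": "step_arm", "data": {
  "delta_pos": [
    [0,0,-0.01],
    [0,0,-0.005],
    [0,0,0]
  ],
  "spin": [0,0,0]
}}

```text
time: 15.5
tool_pos: [579.9, -215.4, 34.2]
tcp_rot: [180.0, 0.0, 111.7]
ft_force: [-6.2, 3.2, 13.3]
finger_gap: 19.3
grip_force: 6.7
```

Request:
{"op": "step_arm", "data": {
  "delta_pos": [
    [0,0,0.2],
    [0,0,0.25],
    [0.02,0.2,0.1],
    [0.025,0.25,0],
    [0.025,0.25,0],
    [0.025,0.25,0],
    [0.025,0.25,0],
    [0.025,0.25,0]
  ],
  "spin": [0,0.055,0.055,0.055,0.055,0.055,0.055,0.055],
  "gripper": -0.55
}}

```text
time: 16.5
tool_pos: [608.8, 76.4, 142.6]
tcp_rot: [-180.0, 0.0, -178.7]
ft_force: [0.6, -1.0, -0.6]
finger_gap: 19.5
grip_force: 0.0
```

Request:
{"op": "step_arm", "data": {
  "delta_pos": [
    [0.01,0.07,-0.2],
    [0,0,0],
    [0,0,0],
    [0,0,0]
  ],
  "spin": [0.024,0,0,0],
  "gripper": 0.7
}}

```text
time: 17.0
tool_pos: [611.8, 87.7, 104.2]
tcp_rot: [-180.0, 0.2, -174.9]
ft_force: [-0.3, -0.2, 0.3]
finger_gap: 72.6
grip_force: 0.0
```

```bash
python3 - <<'E'
from h import *
t=r.snapshot("top");d=r.snapshot("side"); s=r.sense(); print(s["tool_pos"],s["tcp_rot"],s["finger_gap"])
for n,q,roi in(("t",t,(145,165,230,205)),("s",d,(200,205,250,300))):
    print(n)
    for b in blobs(q,lo=180,sat=255,roi=roi,amin=50): print(b)
x=onz(d,(255.7,133),34)
g=cv2.cvtColor(d["pixels"],cv2.COLOR_BGR2GRAY)
for y in range(118,146,2): print(y,g[y,240:274:2].tolist())
E
```

```text
[611.64611371  87.85970991 103.91690781] [-1.79991026e+02  1.37358553e-01 -1.74830596e+02] 72.81716007399154
t
('blob', array([161.1, 186.3]), array([21.2, 22.5]), 373.0)
('hole', array([161.1, 186.6]), array([12.1, 12.5]), 117.0)
('blob', array([220.7, 185.5]), array([ 7. , 57.9]), 243.5)
('blob', array([207.2, 184. ]), array([19.8, 38.2]), 376.5)
('blob', array([182.9, 168.9]), array([ 6.3, 22.7]), 67.0)
s
('blob', array([223.1, 280.7]), array([25.1, 28.1]), 547.5)
('hole', array([224.1, 280.3]), array([10.6, 16.2]), 128.5)
('blob', array([227.5, 234.6]), array([22.3, 24.8]), 334.0)
118 [170, 137, 90, 88, 89, 91, 91, 92, 95, 95, 99, 98, 98, 97, 90, 85, 89]
120 [169, 134, 89, 90, 89, 89, 93, 91, 96, 97, 98, 98, 99, 96, 91, 88, 87]
122 [171, 136, 87, 90, 75, 77, 80, 78, 83, 96, 98, 97, 96, 97, 92, 89, 85]
124 [170, 138, 73, 57, 70, 137, 179, 199, 203, 191, 180, 138, 101, 96, 95, 90, 85]
126 [172, 136, 66, 163, 207, 217, 218, 220, 216, 216, 214, 211, 199, 150, 94, 89, 86]
128 [172, 139, 179, 203, 203, 201, 200, 202, 203, 201, 197, 197, 196, 194, 153, 90, 86]
130 [173, 156, 191, 185, 189, 195, 201, 203, 202, 202, 197, 190, 176, 172, 182, 111, 87]
132 [173, 156, 168, 174, 187, 197, 201, 204, 204, 203, 195, 188, 176, 155, 161, 152, 90]
134 [174, 158, 151, 174, 190, 198, 201, 204, 205, 199, 195, 189, 177, 153, 140, 153, 90]
136 [173, 160, 151, 173, 189, 197, 197, 194, 193, 191, 196, 188, 165, 129, 175, 110, 89]
138 [176, 157, 177, 157, 162, 179, 183, 182, 179, 181, 169, 123, 119, 157, 176, 92, 93]
140 [176, 163, 179, 175, 175, 132, 150, 139, 116, 122, 122, 149, 188, 185, 164, 91, 90]
142 [174, 176, 173, 171, 184, 192, 184, 177, 180, 178, 190, 199, 193, 181, 165, 92, 95]
144 [176, 194, 151, 176, 187, 195, 197, 203, 203, 204, 202, 198, 193, 181, 166, 162, 90]
```

Request:
{"op": "step_arm", "data": {
  "delta_pos": [
    [0,0,-0.2],
    [0,0,-0.1],
    [0,0,-0.04],
    [0,0,-0.025],
    [0,0,0]
  ],
  "spin": [0,0,0,0,0]
}}

```text
time: 17.73
tool_pos: [611.1, 88.8, 29.9]
tcp_rot: [-180.0, 0.0, -174.7]
ft_force: [0.1, 0.0, 0.5]
finger_gap: 72.7
grip_force: 0.0
```

Request:
{"op": "step_arm", "data": {
  "delta_pos": [
    [0,0,0],
    [0,0,0],
    [0,0,0],
    [0,0,0]
  ],
  "spin": [0,0,0,0],
  "gripper": -0.2,
  "squeeze": 30
}}

```text
time: 18.23
tool_pos: [611.4, 88.9, 30.9]
tcp_rot: [-180.0, 0.1, -174.7]
ft_force: [-2.3, -0.1, 6.1]
finger_gap: 59.5
grip_force: 31.9
```

Request:
{"op": "step_arm", "data": {
  "delta_pos": [
    [0,0,0.1],
    [0,0,0.2],
    [-0.05,-0.2,0.1],
    [-0.1,-0.25,0],
    [-0.1,-0.25,-0.1],
    [0,-0.14,-0.15],
    [0,0,-0.15],
    [0,0,0]
  ],
  "spin": [0,0,0,0,0,0,0,0],
  "squeeze": 40
}}

```text
time: 19.23
tool_pos: [558.7, -79.2, 27.9]
tcp_rot: [179.9, -0.2, -174.8]
ft_force: [0.3, 0.3, -1.1]
finger_gap: 58.4
grip_force: 43.4
```

Request:
{"op": "step_arm", "data": {
  "delta_pos": [
    [0,0,-0.05],
    [0,0,-0.02],
    [0,0,-0.02],
    [0,0,0]
  ],
  "spin": [0,0,0,0]
}}

```text
time: 19.73
tool_pos: [562.5, -79.0, 12.9]
tcp_rot: [-180.0, 0.2, -174.7]
ft_force: [1.1, 1.3, 5.6]
finger_gap: 58.3
grip_force: 43.7
```

Request:
{"op": "step_arm", "data": {
  "delta_pos": [
    [0,0,-0.01],
    [0,0,-0.01],
    [0,0,0]
  ],
  "spin": [0,0,0],
  "gripper": 0.6
}}

```text
time: 20.1
tool_pos: [560.2, -79.2, 6.8]
tcp_rot: [180.0, -0.1, -174.7]
ft_force: [-0.1, -0.1, 0.1]
finger_gap: 68.0
grip_force: 0.0
```

Request:
{"op": "step_arm", "data": {
  "delta_pos": [
    [0,0,0],
    [0,0,0.05],
    [0.017,0,0.07],
    [0.018,0,0],
    [0,0,0],
    [0,0,0],
    [0,0,0],
    [0,0,0]
  ],
  "spin": [0,0,-0.055,-0.055,-0.055,-0.055,-0.055,-0.055]
}}

```text
time: 21.1
tool_pos: [568.1, -79.4, 32.2]
tcp_rot: [180.0, 0.0, 125.5]
ft_force: [-0.7, 0.4, -0.3]
finger_gap: 68.1
grip_force: 0.0
```

Request:
{"op": "step_arm", "data": {
  "delta_pos": [
    [0,0,0],
    [0,0,0],
    [0,0,-0.04],
    [0,0,-0.04],
    [0,0,0]
  ],
  "spin": [-0.055,-0.055,-0.055,0,0],
  "gripper": 0.75
}}

```text
time: 21.72
tool_pos: [567.0, -79.1, 14.7]
tcp_rot: [-179.9, -0.0, 96.4]
ft_force: [-0.1, 0.2, -0.9]
finger_gap: 74.8
grip_force: 0.0
```

Request:
{"op": "step_arm", "data": {
  "delta_pos": [
    [0,0,-0.025],
    [0,0,0],
    [0,0,0],
    [0,0,0]
  ],
  "spin": [0,0,0,0],
  "gripper": 0.2,
  "squeeze": 30
}}

```text
time: 22.22
tool_pos: [568.2, -79.4, 10.8]
tcp_rot: [179.9, 0.0, 96.2]
ft_force: [1.4, -0.2, 4.1]
finger_gap: 57.2
grip_force: 32.3
```

```bash
python3 - <<'E'
from h import *
d=r.snapshot("side"); P=r.sense()["tool_pos"]; print(P)
g=cv2.cvtColor(d["pixels"],cv2.COLOR_BGR2GRAY)
c=proj(d,(568,-79.5,10)); x=int(round(c[0])); print(c)
for xx in(x-6,x-4,x-2,x,x+2,x+4,x+6): print(xx,g[168:206,xx].tolist())
for t in(14,20): print(t,"far top",proj(d,(568,-109.5,t))[1],"bore far",proj(d,(568,-92.5,t))[1],"bore near",proj(d,(568,-66.5,t))[1],"near top",proj(d,(568,-49.5,t))[1],"near bot",proj(d,(568,-49.5,0))[1])
E
```

```text
[568.22647211 -79.39639023  10.81424394]
[255.07993763 186.22314166]
249 [74, 93, 103, 102, 104, 106, 79, 67, 70, 158, 192, 197, 194, 193, 193, 195, 196, 198, 198, 199, 198, 199, 201, 209, 203, 200, 199, 197, 165, 114, 97, 98, 94, 100, 100, 99, 96, 97]
251 [81, 92, 104, 103, 106, 106, 81, 66, 153, 187, 195, 194, 194, 199, 195, 182, 183, 160, 145, 181, 197, 200, 202, 200, 213, 209, 203, 203, 202, 155, 109, 98, 99, 101, 97, 96, 97, 97]
253 [80, 96, 106, 105, 105, 107, 81, 72, 184, 195, 195, 197, 207, 207, 208, 207, 208, 167, 97, 78, 187, 200, 198, 197, 206, 207, 206, 205, 205, 188, 132, 103, 99, 103, 103, 106, 104, 100]
255 [79, 97, 103, 105, 102, 89, 68, 79, 182, 196, 197, 196, 215, 216, 213, 213, 210, 151, 79, 65, 156, 190, 196, 197, 197, 209, 210, 209, 208, 212, 152, 101, 100, 100, 105, 105, 102, 101]
257 [82, 92, 100, 100, 100, 99, 74, 69, 185, 198, 197, 197, 213, 209, 206, 202, 201, 139, 75, 74, 181, 194, 193, 194, 198, 208, 209, 210, 213, 195, 134, 100, 100, 99, 101, 102, 103, 100]
259 [81, 90, 96, 95, 98, 97, 72, 64, 167, 192, 198, 198, 199, 199, 190, 178, 139, 121, 119, 160, 187, 194, 194, 196, 208, 210, 211, 210, 210, 168, 112, 102, 99, 98, 101, 97, 97, 95]
261 [79, 93, 99, 99, 99, 100, 99, 84, 80, 174, 194, 196, 195, 193, 195, 192, 189, 190, 194, 194, 194, 196, 196, 202, 206, 206, 204, 203, 179, 123, 94, 95, 90, 93, 96, 95, 94, 93]
14 far top 176.55598417592518 bore far 181.41042123887806 bore near 189.05968997498076 near top 194.21358683224608 near bot 197.72918050118557
20 far top 174.99776283823485 bore far 179.85816660253064 bore near 187.51831366996126 near top 192.68055605392522 near bot 197.72918050118557
```

Request:
{"op": "step_arm", "data": {
  "delta_pos": [
    [0,0,0],
    [0,0,-0.015],
    [0,0,0]
  ],
  "spin": [0,0,0],
  "gripper": 0.6
}}

```text
time: 22.65
tool_pos: [566.8, -79.1, 6.4]
tcp_rot: [-179.9, -0.0, 96.2]
ft_force: [-0.4, -0.6, 0.8]
finger_gap: 68.1
grip_force: 0.0
```

Request:
{"op": "step_arm", "data": {
  "delta_pos": [
    [0,0,0],
    [0,0,0],
    [0,0,0]
  ],
  "spin": [0,0,0],
  "gripper": 0.2,
  "squeeze": 30
}}

```text
time: 23.02
tool_pos: [567.5, -79.2, 7.2]
tcp_rot: [-180.0, -0.0, 96.2]
ft_force: [0.0, -0.3, -2.2]
finger_gap: 57.4
grip_force: 32.5
```

Request:
{"op": "step_arm", "data": {
  "delta_pos": [
    [0,0,0.15],
    [0,0,0.2],
    [0.02,-0.2,0.115],
    [0.02,-0.25,0],
    [0.02,-0.229,0],
    [0,0,-0.05],
    [0,0,0]
  ],
  "spin": [0,0,0,0,0,0,0],
  "squeeze": 40
}}

```text
time: 23.9
tool_pos: [578.4, -214.3, 88.6]
tcp_rot: [-179.9, -0.1, 96.1]
ft_force: [-0.2, 0.6, -0.8]
finger_gap: 56.6
grip_force: 43.8
```

Request:
{"op": "step_arm", "data": {
  "delta_pos": [
    [0,0,-0.02],
    [0,0,-0.015],
    [0,0,-0.01],
    [0,0,0]
  ],
  "spin": [0,0,0,0]
}}

```text
time: 24.4
tool_pos: [579.6, -214.7, 81.1]
tcp_rot: [-180.0, -0.0, 96.2]
ft_force: [0.6, 0.7, -1.0]
finger_gap: 57.3
grip_force: 43.8
```

Request:
{"op": "step_arm", "data": {
  "delta_pos": [
    [0,0,-0.015],
    [0,0,-0.015],
    [0,0,-0.01],
    [0,0,0]
  ],
  "spin": [0,0,0,0]
}}

```text
time: 24.9
tool_pos: [579.8, -215.0, 73.2]
tcp_rot: [180.0, 0.0, 96.2]
ft_force: [2.3, 0.0, -0.7]
finger_gap: 57.0
grip_force: 43.7
```

Request:
{"op": "step_arm", "data": {
  "delta_pos": [
    [0,0,0],
    [0,0,0],
    [0,0,0.1],
    [0,0,0.1],
    [0,0,0]
  ],
  "spin": [0,0,0,0,0],
  "gripper": 0.7
}}

```text
time: 25.52
tool_pos: [581.8, -216.1, 117.4]
tcp_rot: [179.7, 0.2, 96.2]
ft_force: [0.7, -0.5, 0.0]
finger_gap: 72.9
grip_force: 0.0
```

Request:
{"op": "step_arm", "data": {
  "delta_pos": [
    [0,0,0],
    [0,0,0],
    [0,0,0],
    [0,0,0],
    [0,0,-0.1],
    [0,0,-0.1],
    [0,0,-0.05],
    [0,0,0]
  ],
  "spin": [0,0,0,0,0,0,0,0],
  "gripper": -0.55
}}

```text
time: 26.52
tool_pos: [578.4, -214.5, 61.3]
tcp_rot: [-179.8, -0.1, 96.2]
ft_force: [-1.4, 0.0, 0.4]
finger_gap: 19.3
grip_force: 0.0
```

Request:
{"op": "step_arm", "data": {
  "delta_pos": [
    [0,0,-0.02],
    [0,0,-0.015],
    [0,0,-0.01],
    [0,0,0]
  ],
  "spin": [0,0,0,0]
}}

```text
time: 27.02
tool_pos: [579.7, -215.1, 54.4]
tcp_rot: [180.0, 0.0, 96.2]
ft_force: [-0.1, 0.1, -0.5]
finger_gap: 19.2
grip_force: 0.0
```

Request:
{"op": "step_arm", "data": {
  "delta_pos": [
    [0,0,-0.01],
    [0,0,-0.005],
    [0,0,0]
  ],
  "spin": [0,0,0]
}}

```text
time: 27.4
tool_pos: [580.0, -215.2, 54.1]
tcp_rot: [180.0, 0.0, 96.2]
ft_force: [-9.7, 4.8, 19.5]
finger_gap: 19.4
grip_force: 9.9
```

Request:
{"op": "step_arm", "data": {
  "delta_pos": [
    [0,0,0.2],
    [0,0,0.25],
    [0.01,0.25,0],
    [0.01,0.25,0],
    [0.01,0.25,0],
    [0.01,0.25,0],
    [0.01,0.25,0],
    [0.01,0.25,0]
  ],
  "spin": [0,0.055,0.055,0.055,0.055,0.055,0.055,0.055]
}}

```text
time: 28.4
tool_pos: [591.6, 86.5, 141.6]
tcp_rot: [180.0, 0.0, 165.8]
ft_force: [0.2, -0.2, -0.3]
finger_gap: 19.2
grip_force: 0.0
```

Request:
{"op": "step_arm", "data": {
  "delta_pos": [
    [0.01,0.25,0],
    [0.01,0.25,0],
    [0.025,0.077,-0.2],
    [0,0,0],
    [0,0,0],
    [0,0,0]
  ],
  "spin": [0.055,0.055,0,0,0,0],
  "gripper": 0.7
}}

```text
time: 29.15
tool_pos: [601.8, 199.6, 103.3]
tcp_rot: [180.0, 0.2, -174.8]
ft_force: [0.4, -0.4, -0.3]
finger_gap: 72.6
grip_force: 0.0
```

Request:
{"op": "step_arm", "data": {
  "delta_pos": [
    [0,0,-0.2],
    [0,0,-0.1],
    [0,0,-0.04],
    [0,0,-0.02],
    [0,0,0]
  ],
  "spin": [0,0,0,0,0]
}}

```text
time: 29.78
tool_pos: [601.2, 200.4, 30.1]
tcp_rot: [180.0, 0.1, -174.7]
ft_force: [-0.2, -0.5, 0.4]
finger_gap: 72.4
grip_force: 0.0
```

Request:
{"op": "step_arm", "data": {
  "delta_pos": [
    [0,0,0],
    [0,0,0],
    [0,0,0],
    [0,0,0]
  ],
  "spin": [0,0,0,0],
  "gripper": 0.2,
  "squeeze": 30
}}

```text
time: 30.28
tool_pos: [601.4, 200.6, 31.0]
tcp_rot: [180.0, 0.1, -174.7]
ft_force: [-2.8, -1.6, 6.5]
finger_gap: 58.6
grip_force: 31.0
```

Request:
{"op": "step_arm", "data": {
  "delta_pos": [
    [0,0,0.1],
    [0,0,0.2],
    [-0.03,-0.2,0.1],
    [-0.035,-0.25,0],
    [-0.035,-0.25,0],
    [-0.035,-0.25,0],
    [-0.035,-0.25,0],
    [-0.03,-0.198,-0.1]
  ],
  "spin": [0,0,0,0,0,0,0,0],
  "squeeze": 40
}}

```text
time: 31.28
tool_pos: [562.6, -81.7, 93.0]
tcp_rot: [-179.9, 0.3, -174.8]
ft_force: [0.3, 0.5, -1.0]
finger_gap: 57.8
grip_force: 43.0
```

Request:
{"op": "step_arm", "data": {
  "delta_pos": [
    [0,0,-0.2],
    [0,0,-0.1],
    [0,0,-0.05],
    [0,0,-0.02],
    [0,0,-0.02],
    [0,0,0]
  ],
  "spin": [0,0,0,0,0,0]
}}

```text
time: 32.02
tool_pos: [562.3, -79.1, 12.8]
tcp_rot: [-180.0, 0.2, -174.7]
ft_force: [3.0, 1.3, 3.9]
finger_gap: 57.7
grip_force: 43.2
```

Request:
{"op": "step_arm", "data": {
  "delta_pos": [
    [0,0,-0.01],
    [0,0,-0.01],
    [0,0,0],
    [0,0,0]
  ],
  "spin": [0,0,0,0],
  "gripper": 0.6
}}

```text
time: 32.52
tool_pos: [560.4, -79.3, 7.1]
tcp_rot: [180.0, -0.0, -174.7]
ft_force: [-1.0, 0.5, -0.5]
finger_gap: 68.7
grip_force: 0.0
```

Request:
{"op": "step_arm", "data": {
  "delta_pos": [
    [0,0,0.06],
    [0.015,0,0.06],
    [0.015,0,0],
    [0,0,0],
    [0,0,0],
    [0,0,0],
    [0,0,0],
    [0,0,0]
  ],
  "spin": [0,-0.055,-0.055,-0.055,-0.055,-0.055,-0.055,-0.055]
}}

```text
time: 33.52
tool_pos: [567.1, -79.4, 32.4]
tcp_rot: [179.9, 0.0, 115.6]
ft_force: [-0.6, 0.2, -0.0]
finger_gap: 68.0
grip_force: 0.0
```

Request:
{"op": "step_arm", "data": {
  "delta_pos": [
    [0,0,0],
    [0,0,0],
    [0,0,-0.07],
    [0,0,-0.05],
    [0,0,-0.025],
    [0,0,0]
  ],
  "spin": [-0.055,-0.055,0,0,0,0],
  "gripper": 0.75
}}

```text
time: 34.28
tool_pos: [565.9, -79.1, 1.4]
tcp_rot: [-179.9, -0.0, 96.2]
ft_force: [0.1, 0.5, -0.7]
finger_gap: 74.7
grip_force: 0.0
```

Request:
{"op": "step_arm", "data": {
  "delta_pos": [
    [0,0,0],
    [0,0,0],
    [0,0,0],
    [0,0,0]
  ],
  "spin": [0,0,0,0],
  "gripper": 0.2,
  "squeeze": 30
}}

```text
time: 34.78
tool_pos: [567.1, -79.4, 2.8]
tcp_rot: [179.9, 0.0, 96.2]
ft_force: [1.4, 0.6, 2.5]
finger_gap: 57.0
grip_force: 32.5
```

```bash
python3 - <<'E'
from h import *
d=r.snapshot("side"); P=r.sense()["tool_pos"]; print(P)
g=cv2.cvtColor(d["pixels"],cv2.COLOR_BGR2GRAY)
c=proj(d,(568,-79.5,10)); x=int(round(c[0]))
for xx in(x-4,x,x+4): print(xx,g[168:206,xx].tolist())
for t in(14,20): print(t,"far top",proj(d,(568,-109.5,t))[1],"bore far",proj(d,(568,-92.5,t))[1],"bore near",proj(d,(568,-66.5,t))[1],"near top",proj(d,(568,-49.5,t))[1],"near bot",proj(d,(568,-49.5,0))[1])
E
```

```text
[567.1338848  -79.369985     2.82851647]
251 [82, 79, 81, 85, 101, 107, 104, 108, 78, 82, 167, 182, 182, 185, 183, 185, 180, 163, 150, 143, 168, 181, 181, 182, 184, 194, 197, 196, 187, 138, 103, 99, 97, 96, 98, 96, 96, 97]
255 [83, 82, 81, 90, 102, 102, 102, 104, 75, 141, 175, 185, 188, 195, 201, 201, 198, 148, 103, 103, 71, 79, 172, 184, 187, 191, 206, 205, 202, 194, 136, 102, 98, 105, 101, 98, 102, 104]
259 [83, 82, 84, 85, 94, 97, 98, 98, 75, 99, 168, 180, 184, 183, 190, 180, 171, 158, 104, 66, 91, 169, 181, 183, 187, 189, 202, 200, 196, 159, 113, 99, 99, 99, 99, 98, 99, 98]
14 far top 176.55598417592518 bore far 181.41042123887806 bore near 189.05968997498076 near top 194.21358683224608 near bot 197.72918050118557
20 far top 174.99776283823485 bore far 179.85816660253064 bore near 187.51831366996126 near top 192.68055605392522 near bot 197.72918050118557
```

Request:
{"op": "step_arm", "data": {
  "delta_pos": [
    [0,0,0.15],
    [0,0,0.2],
    [0.02,-0.2,0.115],
    [0.02,-0.25,0],
    [0.025,-0.229,0],
    [0,0,-0.05],
    [0,0,0]
  ],
  "spin": [0,0,0,0,0,0,0],
  "squeeze": 40
}}

```text
time: 35.7
tool_pos: [578.2, -214.2, 83.3]
tcp_rot: [-179.8, -0.1, 96.1]
ft_force: [0.4, -0.3, -0.3]
finger_gap: 56.4
grip_force: 44.3
```

Request:
{"op": "step_arm", "data": {
  "delta_pos": [
    [0,0,-0.02],
    [0,0,-0.015],
    [0,0,-0.01],
    [0,0,-0.01],
    [0,0,0]
  ],
  "spin": [0,0,0,0,0]
}}

```text
time: 36.33
tool_pos: [579.6, -214.9, 74.2]
tcp_rot: [-180.0, -0.0, 96.2]
ft_force: [0.1, -0.8, -1.4]
finger_gap: 57.3
grip_force: 44.3
```

Request:
{"op": "step_arm", "data": {
  "delta_pos": [
    [0,0,-0.01],
    [0,0,-0.01],
    [0,0,0]
  ],
  "spin": [0,0,0]
}}

```text
time: 36.7
tool_pos: [579.8, -215.0, 70.2]
tcp_rot: [180.0, -0.0, 96.2]
ft_force: [0.3, 0.2, -1.7]
finger_gap: 56.9
grip_force: 44.2
```

Request:
{"op": "step_arm", "data": {
  "delta_pos": [
    [0,0,0],
    [0,0,0],
    [0,0,0.1],
    [0,0,0.1],
    [0,0,0]
  ],
  "spin": [0,0,0,0,0],
  "gripper": 0.7
}}

```text
time: 37.33
tool_pos: [581.9, -216.1, 114.4]
tcp_rot: [179.7, 0.2, 96.2]
ft_force: [0.4, -0.5, -0.3]
finger_gap: 72.7
grip_force: 0.0
```

Request:
{"op": "step_arm", "data": {
  "delta_pos": [
    [0,0,0],
    [0,0,0],
    [0,0,0],
    [0,0,-0.1],
    [0,0,-0.05],
    [0,0,-0.03],
    [0,0,-0.02],
    [0,0,0]
  ],
  "spin": [0,0,0,0,0,0,0,0],
  "gripper": -0.55
}}

```text
time: 38.33
tool_pos: [579.5, -215.0, 70.1]
tcp_rot: [-180.0, -0.0, 96.2]
ft_force: [0.8, -0.2, -1.3]
finger_gap: 19.0
grip_force: 0.0
```

Request:
{"op": "step_arm", "data": {
  "delta_pos": [
    [0,0,-0.01],
    [0,0,-0.01],
    [0,0,0]
  ],
  "spin": [0,0,0]
}}

```text
time: 38.7
tool_pos: [580.2, -215.3, 68.2]
tcp_rot: [179.9, 0.0, 96.2]
ft_force: [-4.3, 2.0, 10.1]
finger_gap: 19.4
grip_force: 5.2
```

Request:
{"op": "step_arm", "data": {
  "delta_pos": [
    [0,0,0.15],
    [0,0,0.2],
    [-0.1,0.2,0.1],
    [-0.1,0.2,0.1],
    [-0.1,0.2,0],
    [-0.1,0.2,0],
    [0,0,0],
    [0,0,0]
  ],
  "spin": [0,0,0,0,0,0,0,0]
}}

```text
time: 39.7
tool_pos: [500.1, -55.3, 176.8]
tcp_rot: [179.9, 0.0, 96.2]
ft_force: [-0.1, -0.2, 0.6]
finger_gap: 19.2
grip_force: 0.0
```

```bash
python3 - <<'E'
from h import *
d=r.snapshot("side")
for b in blobs(d,lo=140,sat=255,roi=(238,118,275,146),amin=20): print(b)
h=cv2.cvtColor(d["pixels"],cv2.COLOR_BGR2GRAY)
for x in(250,256,262): print(x,h[120:148,x].tolist())
for z in(68,74): print(z,proj(d,(580,-215.3,z)),[proj(d,(580,-215.3+k,z))[1].round(1) for k in(-30,-13,13,30)])
E
```

```text
('blob', array([254.6, 136.4]), array([22.9, 32.8]), 471.5)
250 [70, 65, 66, 65, 152, 215, 234, 227, 212, 199, 196, 195, 194, 193, 193, 194, 195, 193, 193, 195, 170, 200, 208, 209, 211, 209, 206, 210]
256 [71, 70, 68, 99, 134, 140, 137, 176, 194, 195, 206, 212, 211, 209, 207, 215, 223, 197, 187, 198, 198, 187, 201, 217, 219, 217, 219, 219]
262 [89, 91, 91, 86, 95, 112, 123, 133, 173, 193, 190, 190, 189, 189, 188, 189, 190, 191, 192, 195, 182, 199, 214, 215, 215, 215, 216, 217]
68 [256.23609645 133.6793326 ] [np.float64(126.5), np.float64(130.5), np.float64(136.9), np.float64(141.2)]
74 [256.24267247 131.96539334] [np.float64(124.8), np.float64(128.8), np.float64(135.2), np.float64(139.5)]
```

```bash
python3 -c "
from bench import r
print(r.hand_in())"
```

```text
the job is handed in; nothing more can be done
None
```

The job is handed in: all three rings are in the tube, thickest at the bottom, then the middle one, then the thinnest. A fingertip touch found each ring's top at its expected height (about 34, 54 and 68 mm). The clock stood at about 40 s, and no verdict was shown.

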